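# Snap the shamash cap home on the menorah

## Robot

A 6-joint arm with a two-finger parallel gripper is mounted at the origin on the work surface. World frame = base frame: x ahead of the robot, y to its left, z up, the work surface at z = 0. Lengths are in m, angles in rad, forces in N, time in s.
With the tool pointing down it reaches from about 0.4 to 0.825 m from the base axis. Payload 7 kg.
Tool frame: the origin (TCP) lies on the centre line of the jaws, within the pads' length; the fingertips stand 22 mm ahead of it and the grasp point (between the pads) lies 3 mm ahead of it; z points along the fingers, y is the line along which they close (so a half turn about z gives the same grasp; the last joint's range is limited). The gripper opens to 88 mm and grips with 3 to 60 N. Pads are 19 mm wide; open, the fingers measure 130 mm over their backs; the gripper's body (78 mm by 193 mm) begins 47 mm behind the grasp point.
Start: joints at [1.491, 0.359, 0.012, 0, -1.224, -0.288], TCP at [0.243, 0.63, 0.249] pointing down, gripper open.
Joint ranges: [-3.07, 3.07], [-1.43, 2.12], [-1.02, 1.25], [-3.03, 1.67], [-3.05, -0], [-3.03, 3.03]. Speed limits (rad/s): [2.39, 2.39, 3.01, 3.14, 3.14, 3.14].

## Interface

Orientations are given as [roll, pitch, yaw] about the fixed x, y, z axes, in that order (R = Rz(yaw) Ry(pitch) Rx(roll)).
In Python, from station import monitor, viewer, order gives the robot as it stands. The module is installed in compiled form; this text tells all that it offers.
- The arm moves only by the tool servo_tool, never from a script. Its argument "targets" is a list of rows, each an object with "angular": the turn, a rotation vector about the tool's x, y, z in degrees, a list of three; "xyz": the shift along the tool's x, y, z in cm, a list of three; "claw": the finger opening in cm, from 0 to 8.76. A call has 1 to 20 rows; each row shifts and turns the commanded pose from where the row before left it, along the tool's axes as they then stand; what a row does not reach is not made up. A row lasts 1/10 s, in which the tool goes at most 50 mm and 8.59 degrees, less where a joint would pass 70% of its speed; a pose out of reach is approached as far as the arm can. A call is refused whole if a number of a shift passes 5 or a number of a turn 8.59, either way. A call with a gripper value outside its range is refused whole. The fingers move at their own pace and stop on an object; "force" is the grip in N (left out, the last holds). Time passes only in rows, so rows that do not move let the fingers close. It gives the time, the measured TCP pose, the force, the opening and the grip force at its end, in the units of the state.
- monitor.get_state(): the state, without advancing time (a new reading comes with each control period).
- viewer.grab_frame(name): name is "scene" or "side" or "wrist"; returns a dict with "color" (384x512x3 uint8, blue, green, red), "fovy" (degrees; the focal length in pixels is half the picture's height over the tangent of half this angle, whatever the lens; pixels are square), "cx", "cy" (the principal point, pixels), "R" (3x3) and "t" (3): a world point X has camera coordinates R X + t. Camera axes: x right, y down, z forward; pixel columns grow to the right and rows downward; lengths in m; the calibration is good to about 2 mm. A picture is of the moment at which its call begins. There is no depth.
- order.job_done(): hands the job in; it is judged then, once.
The state is a dict: "t": time; "q": joint angles; "qd": joint speeds; "joint_efforts": joint torques, N m; "eef_pos": TCP position; "ee_rot": TCP orientation; "force": force on the tool from outside, world axes, zero at the start; "moment": the same for the moment, N m; "width": finger opening in m; "gripper_force": force on a finger pad.
Only numpy, scipy, OpenCV 4.12 (cv2) and the standard library are available. Lean on these libraries where they do the work, as an engineer would, in place of code of your own. Each camera call takes 0.05 s, during which the arm holds its last target. There are 200 camera calls.

## Task

Someone has snapped the brass shamash cap onto one of the clear glass holders of the menorah. Pull it off and snap it onto the amber shamash holder, pressing along its leaning stem, which telescopes in before it resists, until the cap clicks fully home, then let go. Press only as hard as the click needs, so that the amber glass sleeve round the stem's foot is not driven down into its block, and leave the dreidels, coin box and saucer where they are.

Things in the scene. Friction and masses are not known exactly. Their poses are not given: they have to be found in the camera images.
- cap: Loose brass thimble-like cap, red dot on its flat top: 30 mm across, 28 tall, 24 deep inside, 40 to 85 g. Origin: centre of the open rim; +z along its axis to the closed top. Just inside the rim is a lip, 4 mm high, opening 20 mm. Starts snapped on a clear holder's stem, leaning with it. Grip it across its sides; below it the stem is 18 mm across for 22 mm, then 23 mm.
- wrong_stem: Fixed stem of the clear holder that wears the cap, leaning 0.30 rad from vertical, roughly away from the robot. Origin: on its axis, where a seated cap's rim lies; +z up the stem, +x in the plane of the lean, y level. Above the origin a stud 17 mm across, 24 tall, its top 4 mm tapered to 11. Three sprung balls on it hold the cap's lip: pulling off along +z takes 6 to 20 N; free after 26 mm.
- shamash_stem: Bare stem of the amber shamash: same axes, origin, stud, balls and lean. It telescopes: 2 to 31 mm higher than the clear ones, how far it can still go in is not known. Pressed along -z it slides in (this frame with it) against 2 to 6 N until it bottoms, and stays. The cap slips over the stud, meets the balls 11 mm short of home and clicks past them at 5 to 14 N, after the stem bottoms.
- shamash_sleeve: Amber glass sleeve round the foot of the shamash's stem, 23 mm across, standing out of the block along the lean, its top 40 mm from its origin; origin on the axis inside the block, z up the stem. It is only held by friction: a steady load over about 24 N along the stem drives it down into the block, and 3 mm is too much.
- shamash: Amber glass block of the shamash, fixed, 46 x 46 x 30 mm; origin under its centre, z up.
- wrong: Clear glass block under the capped stem, fixed, 46 x 46 x 30 mm, origin under its centre, z up; its sleeve ends 27 mm short of the stem's origin. Seven more clear holders just like it, bare, stand in the same row: all nine along y, 64 mm apart, in any order, staggered up to 70 mm in x; bare studs end about 90 mm above the ledge.
- dreidel_blue: Blue hard plastic dreidel lying on its side, body 32 mm square, 69 mm long with tip and stem, loose; origin under the middle of its body. A bystander.
- dreidel_red: Red hard plastic dreidel, same size, loose; origin under the middle of its body. A bystander.
- coin_box: Aluminium coin box 75 x 75 x 90 mm with a slot in its top, loose; origin under its centre. A bystander.
- saucer: Blue ceramic saucer 120 mm across, 18 mm high, loose; origin under its centre. A bystander.
Things that resemble listed ones, but are neither listed nor needed, are in the scene too. Leave any red look-alike of the wrong alone.

How it is judged:
On the way:
1. the cap is pulled clear of the clear holder's stem (distance between cap and wrong_stem above 0.035 m), for 0.1 s.
At the end, for the whole second after the job is handed in: The cap is clicked home on the amber stem: rim within 2 mm of the seated height and 2.5 mm of the axis, axes within 0.12 rad, at rest (under 0.02 m/s), released; the amber sleeve within 3 mm and the dreidels, coin box and saucer within 20 mm of where they began (z of cap in the frame of shamash_stem between -0.002 and 0.002 m and x of cap in the frame of shamash_stem between -0.0025 and 0.0025 m and y of cap in the frame of shamash_stem between -0.0025 and 0.0025 m and angle between the z axis of cap and the z axis of shamash_stem, either way round below 0.12 rad and linear speed of cap below 0.02 m/s and distance of shamash_sleeve from where it was at the start of the episode below 0.003 m and distance of each of dreidel_blue, dreidel_red, coin_box, saucer from where it was at the start of the episode below 0.02 m); the robot touches nothing.
It fails at once if the amber glass sleeve is driven more than 3 mm into its block (distance of shamash_sleeve from where it was at the start of the episode above 0.003 m).
It fails at once if a dreidel, the coin box or the saucer is moved by more than 20 mm (distance of any of dreidel_blue, dreidel_red, coin_box, saucer from where it was at the start of the episode above 0.02 m).
It also fails if it takes over 45 s, if anything falls off the work surface, if the arm or the gripper's body presses on something with over 40 N, if the wrist force passes 120 N, or if a joint passes its speed limit or range.

## Working session

There is one attempt and no reset: what is moved stays moved. The work goes in short steps, Python scripts to look and compute and a tool call to move; the robot and the scene stay as the last step left them, time stands still between calls to the robot, and variables do not carry over. Pictures are saved under pics/ and viewed, at most 10 in all, crops included, and the job is handed in when it is done.

Besides the shell and the picture viewer there is one more tool, called after "Request:" as name(argument=value, ...), one argument or row to a line, values as JSON. servo_tool: Moves the arm, as the interface text tells. Its arguments: {"type":"object","properties":{"targets":{"type":"array"},"force":{"type":"number"}},"required":["targets"]}

```bash
mkdir -p pics; cat > h.py <<'E'
import numpy as np, cv2, json
from station import monitor, viewer, order
def grab(n,f):
    d=viewer.grab_frame(n); cv2.imwrite(f'pics/{f}.png',d['color'])
    np.savez(f'pics/{f}.npz',**{k:np.array(v) for k,v in d.items()}); return d
def load(f): return dict(np.load(f'pics/{f}.npz'))
def K(d):
    h=d['color'].shape[0]; f=h/2/np.tan(np.radians(float(d['fovy']))/2); return f,float(d['cx']),float(d['cy'])
def ray(d,u,v):
    f,cx,cy=K(d); R=d['R'];t=d['t']; r=R.T@np.array([(u-cx)/f,(v-cy)/f,1]); return -R.T@t, r/np.linalg.norm(r)
def onz(d,u,v,z):
    o,r=ray(d,u,v); return o+r*(z-o[2])/r[2]
def tri(obs):
    A=np.zeros((3,3));b=np.zeros(3)
    for d,u,v in obs:
        o,r=ray(d,u,v);P=np.eye(3)-np.outer(r,r);A+=P;b+=P@o
    return np.linalg.solve(A,b)
def proj(d,X):
    f,cx,cy=K(d);c=d['R']@np.array(X)+d['t'];return np.array([cx+f*c[0]/c[2],cy+f*c[1]/c[2]])
E
python3 - <<'E'
from h import *
a=grab('scene','s1');b=grab('side','d1');w=grab('wrist','w1')
for d in(a,b,w): print(K(d),-d['R'].T@d['t'],d['R'][2])
print({k:np.round(v,4) for k,v in monitor.get_state().items()})
cv2.imwrite('pics/s1b.png',cv2.resize(a['color'],(800,600),interpolation=cv2.INTER_CUBIC))
cv2.imwrite('pics/d1b.png',cv2.resize(b['color'],(800,600),interpolation=cv2.INTER_CUBIC))
E
```

```text
(np.float64(415.9841121252351), 255.68903484796274, 185.66146536092992) [1.19366336 0.11361202 0.91758973] [-0.61074006 -0.11479429 -0.78346592]
(np.float64(429.22039045715655), 257.10701599987857, 196.1859302712353) [0.40745873 0.68823876 0.83443694] [ 0.16633054 -0.67339622 -0.72032749]
(np.float64(278.5491269809226), 256.5899215639308, 194.47041467042152) [0.31007837 0.60387492 0.38245046] [-0.2532682   0.09597383 -0.96262363]
{'t': np.float64(0.15), 'q': array([ 1.4911e+00,  3.5920e-01,  1.1300e-02, -3.0000e-04, -1.2241e+00,
       -2.8810e-01]), 'qd': array([ 0.0002, -0.0029,  0.0023,  0.0011,  0.0016, -0.0001]), 'joint_efforts': array([-2.20000e-03, -5.83274e+01,  2.93290e+01,  7.00120e+00,
        8.80000e-03, -1.00000e-04]), 'eef_pos': array([0.2426, 0.6295, 0.2479]), 'ee_rot': array([ 3.1404e+00, -1.0000e-04, -3.6790e-01]), 'force': array([-0.2876, -0.1846,  0.0032]), 'moment': array([0.018 , 0.0404, 0.0211]), 'gripper_force': np.float64(0.0), 'width': np.float64(0.0875)}
```

View pics/s1b.png

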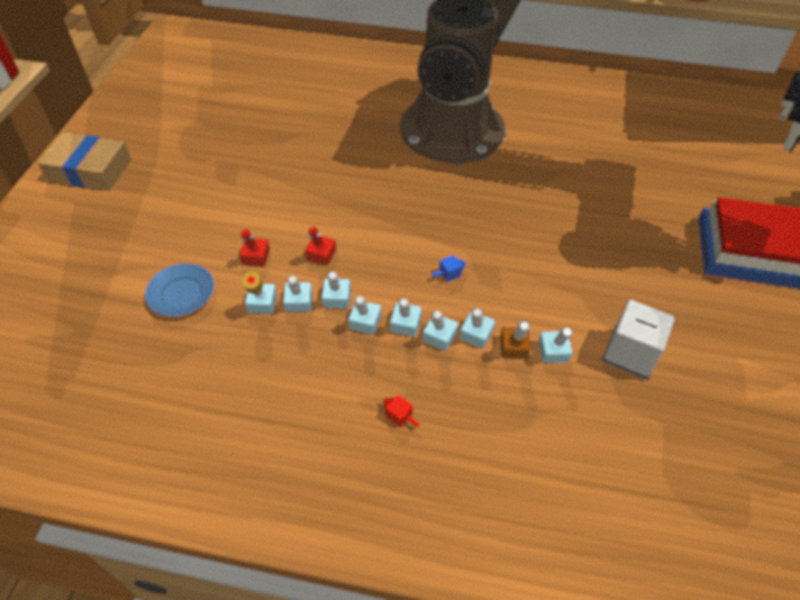

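View pics/d1b.png

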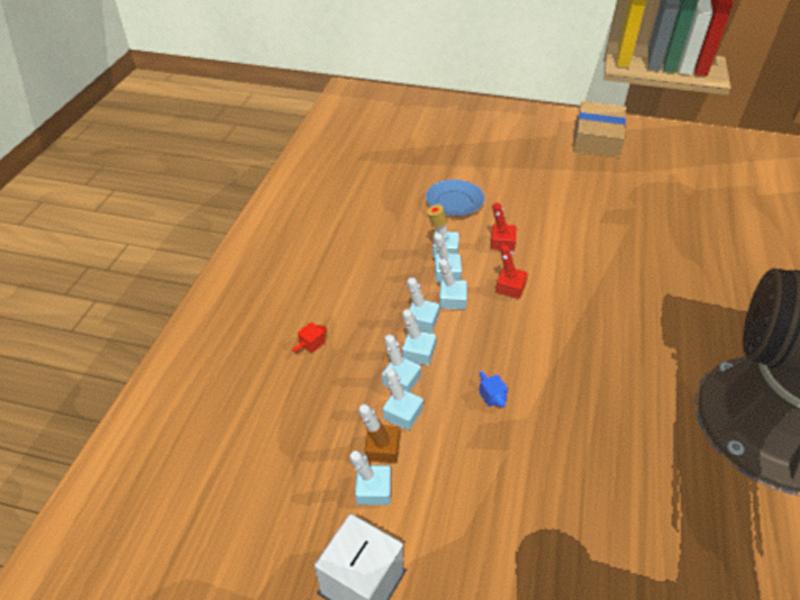

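Candidates, in enlarged scene pixels:
- **Cap:** the brass cap with a red dot at (252,282). It could be confused with the red-tipped red holders at (254,250) and (320,248), which I rule out because they are all-red decoys.
- **Target:** the amber block at (516,342). The others are clear blocks.

Checking both in one close crop.

```bash
python3 - <<'E'
from h import *
a=load('s1')['color'];b=load('d1')['color']
def c(im,u,v): 
    return cv2.resize(im[v:v+50,u:u+66],(396,300),interpolation=cv2.INTER_CUBIC)  # 6x
cv2.imwrite('pics/c1.png',np.vstack([np.hstack([c(a,135,160),c(a,310,190)]),np.hstack([c(b,255,120),c(b,215,250)])]))
E
```

```text
(no output)
```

View pics/c1.png

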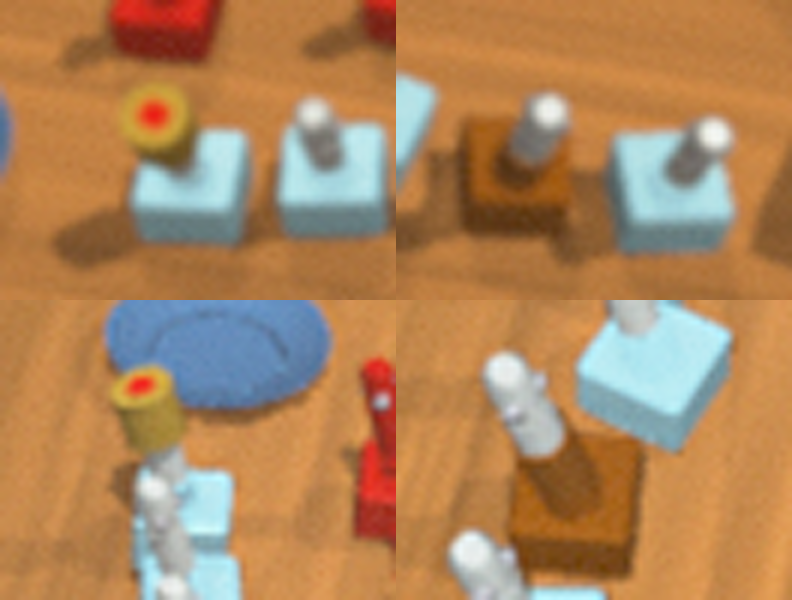

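The picture shows the cap, with its red dot, on the clear holder at top-left (154,114) and bottom-left (141,385). The amber stem is at top-right (549,108) and bottom-right (505,370), and its amber sleeve starts at about (540,452).

```bash
python3 - <<'E'
from h import *
a=load('s1');b=load('d1')
S=lambda u0,v0,U,V:(u0+(U+.5)/6-.5, v0+(V+.5)/6-.5)
def T(n,p,q):
    X=tri([(a,*p),(b,*q)]); print(n,X.round(4),'res',(proj(a,X)-p).round(1),(proj(b,X)-q).round(1)); return X
ct=T('captop',S(135,160,154,114),S(255,120,141,85))
cb=T('stem under cap',S(135,160,183,170),S(255,120,170,163))
st=T('stud top',S(310,190,153,108),S(215,250,109,70))
sb=T('stem bottom',S(310,190,134,158),S(215,250,145,152))
for n,p,q in(('cap',ct,cb),('sh',st,sb)):
    d=(p-q)/np.linalg.norm(p-q);print(n,d.round(3),np.linalg.norm(p-q),'lean',np.arccos(d[2]),'az',np.arctan2(d[1],d[0]))
# blocks: top corners at z=.03 / bottom at 0
for n,o,pts in(('wrong',(135,160),[(147,130,.03),(248,132,.03),(133,207,.03),(242,207,.03),(143,240,0),(240,242,0)]),('amber',(310,190),[(68,118,.03),(174,122,.03),(70,205,.03),(172,207,.03)])):
    for U,V,z in pts: print(n,onz(a,*S(*o,U,V),z).round(4))
E
```

```text
captop [ 0.5803 -0.2498  0.0956] res [-0.1 -0.2] [-0.1  0.2]
stem under cap [ 0.5673 -0.2518  0.0461] res [-0.9 -1.5] [-1.1  1.2]
stud top [0.5811 0.1947 0.0982] res [-0.1 -0.1] [-0.1  0.1]
stem bottom [0.5707 0.1933 0.0483] res [-0.3 -0.4] [-0.4  0.4]
cap [0.253 0.038 0.967] 0.05115219524335415 lean 0.25840470316423875 az 0.15028278585480478
sh [0.204 0.028 0.979] 0.05095867345910685 lean 0.20762123094325916 az 0.13485768091672864
wrong [ 0.5416 -0.2782  0.03  ]
wrong [ 0.5331 -0.2329  0.03  ]
wrong [ 0.5848 -0.2693  0.03  ]
wrong [ 0.5747 -0.2219  0.03  ]
wrong [ 0.5812 -0.2713  0.    ]
wrong [ 0.5731 -0.2278  0.    ]
amber [0.5434 0.1659 0.03  ]
amber [0.536  0.2113 0.03  ]
amber [0.5883 0.1714 0.03  ]
amber [0.5804 0.2139 0.03  ]
```

```bash
cat >> h.py <<'E'
from scipy.spatial.transform import Rotation as Ro
def axis(az,l=.3): return np.array([np.sin(l)*np.cos(az),np.sin(l)*np.sin(az),np.cos(l)])
def tool(az,l=.3):
    z=-axis(az,l); y=-np.array([np.cos(l)*np.cos(az),np.cos(l)*np.sin(az),-np.sin(l)]); return np.c_[np.cross(y,z),y,z]
def plan(p,R,N,s=None,R0=None,p0=None):
    s=s or monitor.get_state()
    if R0 is None: R0=Ro.from_euler('xyz',s['ee_rot']).as_matrix()
    if p0 is None: p0=np.array(s['eef_pos'])
    w=Ro.from_matrix(R0.T@R).as_rotvec()/N; dR=Ro.from_rotvec(w).as_matrix()
    S=sum(np.linalg.matrix_power(dR,k) for k in range(N)); v=np.linalg.solve(S,R0.T@(np.array(p)-p0))
    q=p0;Q=R0;path=[]
    for i in range(N): q=q+Q@v;Q=Q@dR;path.append(q)
    print('N',N,'xyz cm',(v*100).round(2),'ang deg',np.degrees(w).round(2),'| straight tool shift cm',(R0.T@(np.array(p)-p0)*100).round(2),'mid',path[N//2].round(3),'minz',min(x[2] for x in path).round(3))
E
python3 - <<'E'
from h import *
az=.18
plan(np.array([.5803,-.2498,.0956])+.10*axis(az),tool(az),28)
plan(np.array([.5803,-.2498,.0956])+.10*axis(az),tool(az),20)
E
```

```text
N 28 xyz cm [3.37 1.06 0.27] ang deg [-0.56 -0.32  2.08] | straight tool shift cm [65.66 68.36  5.76] mid [0.554 0.209 0.206] minz 0.191
N 20 xyz cm [4.71 1.52 0.38] ang deg [-0.78 -0.44  2.91] | straight tool shift cm [65.66 68.36  5.76] mid [0.559 0.195 0.205] minz 0.191
```

Request:
servo_tool(
  targets=[
    {"xyz": [3.37, 1.06, 0.27], "angular": [-0.56, -0.32, 2.08], "claw": 7.0},
    {"xyz": [3.37, 1.06, 0.27], "angular": [-0.56, -0.32, 2.08], "claw": 7.0},
    {"xyz": [3.37, 1.06, 0.27], "angular": [-0.56, -0.32, 2.08], "claw": 7.0},
    {"xyz": [3.37, 1.06, 0.27], "angular": [-0.56, -0.32, 2.08], "claw": 7.0},
    {"xyz": [3.37, 1.06, 0.27], "angular": [-0.56, -0.32, 2.08], "claw": 7.0},
    {"xyz": [3.37, 1.06, 0.27], "angular": [-0.56, -0.32, 2.08], "claw": 7.0},
    {"xyz": [3.37, 1.06, 0.27], "angular": [-0.56, -0.32, 2.08], "claw": 7.0},
    {"xyz": [3.37, 1.06, 0.27], "angular": [-0.56, -0.32, 2.08], "claw": 7.0},
    {"xyz": [3.37, 1.06, 0.27], "angular": [-0.56, -0.32, 2.08], "claw": 7.0},
    {"xyz": [3.37, 1.06, 0.27], "angular": [-0.56, -0.32, 2.08], "claw": 7.0},
    {"xyz": [3.37, 1.06, 0.27], "angular": [-0.56, -0.32, 2.08], "claw": 7.0},
    {"xyz": [3.37, 1.06, 0.27], "angular": [-0.56, -0.32, 2.08], "claw": 7.0},
    {"xyz": [3.37, 1.06, 0.27], "angular": [-0.56, -0.32, 2.08], "claw": 7.0},
    {"xyz": [3.37, 1.06, 0.27], "angular": [-0.56, -0.32, 2.08], "claw": 7.0},
  ],
)

```text
t: 1.55
eef_pos: [0.5415, 0.2412, 0.2087]
ee_rot: [2.99, 0.041, -0.882]
force: [0.1, -0.1, -0.6]
width: 0.0703
gripper_force: 0.0
```

```bash
python3 - <<'E'
from h import *
w=grab('wrist','w2')
cv2.imwrite('pics/w2b.png',cv2.resize(w['color'],(800,600),interpolation=cv2.INTER_CUBIC))
print(monitor.get_state()['eef_pos'])
E
```

```text
[0.54262035 0.23696867 0.20809801]
```

View pics/w2b.png

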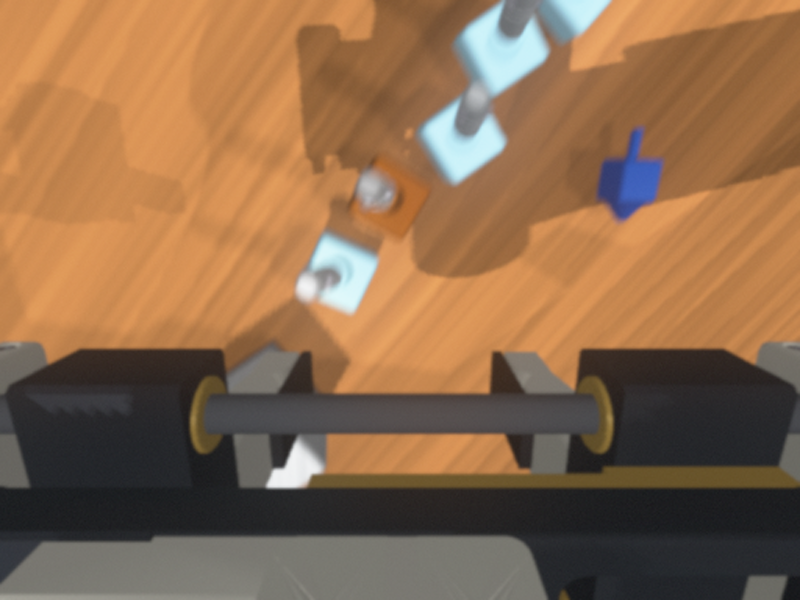

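Request:
servo_tool(
  targets=[
    {"xyz": [3.37, 1.06, 0.27], "angular": [-0.56, -0.32, 2.08], "claw": 7.0},
    {"xyz": [3.37, 1.06, 0.27], "angular": [-0.56, -0.32, 2.08], "claw": 7.0},
    {"xyz": [3.37, 1.06, 0.27], "angular": [-0.56, -0.32, 2.08], "claw": 7.0},
    {"xyz": [3.37, 1.06, 0.27], "angular": [-0.56, -0.32, 2.08], "claw": 7.0},
    {"xyz": [3.37, 1.06, 0.27], "angular": [-0.56, -0.32, 2.08], "claw": 7.0},
    {"xyz": [3.37, 1.06, 0.27], "angular": [-0.56, -0.32, 2.08], "claw": 7.0},
    {"xyz": [3.37, 1.06, 0.27], "angular": [-0.56, -0.32, 2.08], "claw": 7.0},
    {"xyz": [3.37, 1.06, 0.27], "angular": [-0.56, -0.32, 2.08], "claw": 7.0},
    {"xyz": [3.37, 1.06, 0.27], "angular": [-0.56, -0.32, 2.08], "claw": 7.0},
    {"xyz": [3.37, 1.06, 0.27], "angular": [-0.56, -0.32, 2.08], "claw": 7.0},
    {"xyz": [3.37, 1.06, 0.27], "angular": [-0.56, -0.32, 2.08], "claw": 7.0},
    {"xyz": [3.37, 1.06, 0.27], "angular": [-0.56, -0.32, 2.08], "claw": 7.0},
    {"xyz": [3.37, 1.06, 0.27], "angular": [-0.56, -0.32, 2.08], "claw": 7.0},
    {"xyz": [3.37, 1.06, 0.27], "angular": [-0.56, -0.32, 2.08], "claw": 7.0},
    {"xyz": [0, 0, 0], "angular": [0, 0, 0], "claw": 7.0},
    {"xyz": [0, 0, 0], "angular": [0, 0, 0], "claw": 7.0},
  ],
)

```text
t: 3.2
eef_pos: [0.6082, -0.2439, 0.1905]
ee_rot: [2.839, 0.002, -1.394]
force: [-0.2, 1.0, 0.8]
width: 0.0704
gripper_force: 0.0
```

The wrist view has the amber stud top at (377,188), seen nearly end-on, with a bare clear stud at (310,286). Next, the cap.

```bash
python3 - <<'E'
from h import *
w=grab('wrist','w3');a=grab('scene','s3');b=grab('side','d3')
c=lambda im,u,v:cv2.resize(im[v:v+50,u:u+66],(396,300),interpolation=cv2.INTER_CUBIC)
W=cv2.resize(w['color'],(400,300),interpolation=cv2.INTER_AREA)
z=load('w2')['color'][95:170,205:304]
cv2.imwrite('pics/c3.png',np.vstack([np.hstack([W,c(a['color'],135,160)]),np.hstack([cv2.resize(z,(400,300),interpolation=cv2.INTER_CUBIC),c(b['color'],255,110)])]))
E
```

```text
(no output)
```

View pics/c3.png

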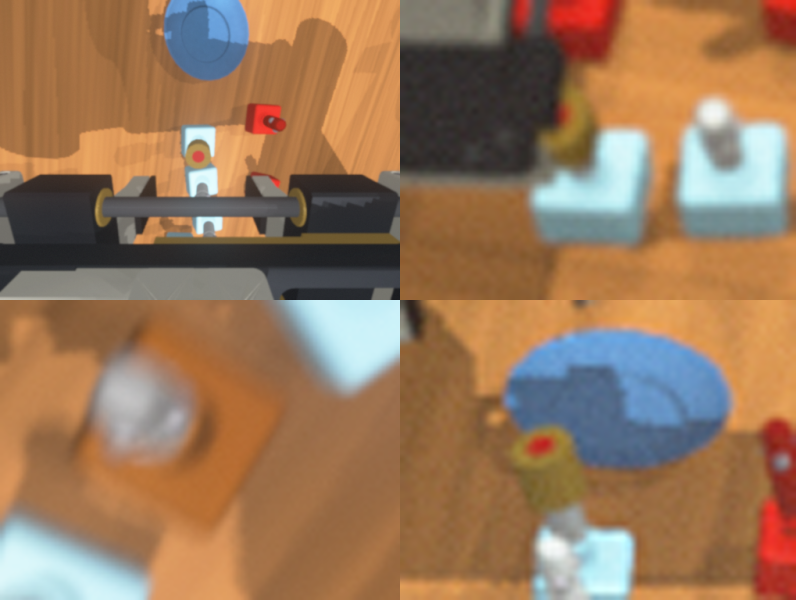

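Wrist (top-left): cap top at (198,156) in this half-scale view, between the fingers and in line with them. The red holder at (268,120) stays clear.

```bash
python3 - <<'E'
from h import *
def red(d,u0,u1,v0,v1):
    im=d['color'].astype(int)[v0:v1,u0:u1]; m=(im[...,2]>130)&(im[...,1]<90)&(im[...,0]<90)
    v,u=np.nonzero(m); print(len(u)); return u.mean()+u0,v.mean()+v0
a=load('s1');b=load('d1');w=load('w3')
pa=red(a,150,170,170,188);pb=red(b,270,285,128,142);pw=red(w,235,272,185,215)
print(pa,pb,pw)
X=tri([(a,*pa),(b,*pb),(w,*pw)]);print('captop',X.round(4),[(proj(d,X)-p).round(1) for d,p in((a,pa),(b,pb),(w,pw))])
print(tri([(a,*pa),(b,*pb)]).round(4), tri([(a,*pa),(w,*pw)]).round(4),tri([(b,*pb),(w,*pw)]).round(4))
# blocks: clear-block colour minAreaRect on wrist rectified plane z=.03
s=monitor.get_state();print(s['eef_pos'],s['ee_rot'],s['force'])
def rect(d,x0,y0,f,scale=4000,n=480,z=.03):
    # rectified plane picture: row=x, col=y
    src=np.float32([proj(d,[x0+i,y0+j,z]) for i,j in((0,0),(.12,0),(.12,.12),(0,.12))])
    dst=np.float32([(0,0),(0,n),(n,n),(n,0)])
    return cv2.warpPerspective(d['color'],cv2.getPerspectiveTransform(src,dst),(n,n),flags=cv2.INTER_CUBIC)
r1=rect(a,.50,-.31,'r');r2=rect(a,.50,.13,'r');r3=rect(load('w2'),.50,.13,'r');r4=rect(w,.50,-.31,'r')
cv2.imwrite('pics/r.png',cv2.resize(np.vstack([np.hstack([r1,r4]),np.hstack([r2,r3])]),(600,600)))
E
```

```text
21
6
141
(np.float64(161.57142857142858), np.float64(175.33333333333334)) (np.float64(278.0), np.float64(133.5)) (np.float64(253.3758865248227), np.float64(200.03546099290782))
captop [ 0.5791 -0.2483  0.0994] [array([-1. ,  1.8]), array([ 0.3, -0.3]), array([4.1, 3.4])]
[ 0.5779 -0.2443  0.1036] [ 0.5793 -0.2487  0.1009] [ 0.5812 -0.2505  0.096 ]
[ 0.60880712 -0.24215072  0.19113143] [ 2.83991439e+00  2.24284515e-03 -1.39158977e+00] [-0.0447151   0.35089536 -0.05311314]
```

View pics/r.png

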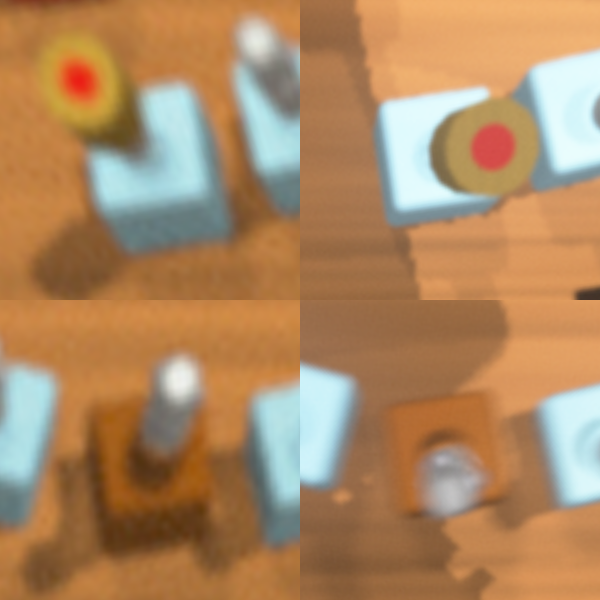

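The rectified views give a block yaw, and so a lean azimuth, of about 0.11–0.12 for both holders. Block centres are about (0.561,-0.252) for the capped one and (0.562,0.191) for the amber one. Planning the descent.

```bash
python3 - <<'E'
from h import *
az=.115;t=np.array([.5812,-.2505,.096])
plan(t-.011*axis(az),tool(az),10)
print(tool(az).T@(monitor.get_state()['eef_pos']-t))
E
```

```text
N 10 xyz cm [ 0.04 -0.01  1.1 ] ang deg [ 0.01 -0.1   0.36] | straight tool shift cm [ 0.33 -0.09 11.03] mid [ 0.59  -0.248  0.128] minz 0.085
[-0.00512631  0.00099811 -0.09927023]
```

Request:
servo_tool(
  targets=[
    {"xyz": [0.04, 0, 1.1], "angular": [0, -0.1, 0.36], "claw": 7.0},
    {"xyz": [0.04, 0, 1.1], "angular": [0, -0.1, 0.36], "claw": 7.0},
    {"xyz": [0.04, 0, 1.1], "angular": [0, -0.1, 0.36], "claw": 7.0},
    {"xyz": [0.04, 0, 1.1], "angular": [0, -0.1, 0.36], "claw": 7.0},
    {"xyz": [0.04, 0, 1.1], "angular": [0, -0.1, 0.36], "claw": 7.0},
    {"xyz": [0.04, 0, 1.1], "angular": [0, -0.1, 0.36], "claw": 7.0},
    {"xyz": [0.04, 0, 1.1], "angular": [0, -0.1, 0.36], "claw": 7.0},
    {"xyz": [0.04, 0, 1.1], "angular": [0, -0.1, 0.36], "claw": 7.0},
    {"xyz": [0.04, 0, 1.1], "angular": [0, -0.1, 0.36], "claw": 7.0},
    {"xyz": [0.04, 0, 1.1], "angular": [0, -0.1, 0.36], "claw": 7.0},
    {"xyz": [0, 0, 0], "angular": [0, 0, 0], "claw": 7.0},
    {"xyz": [0, 0, 0], "angular": [0, 0, 0], "claw": 4.0},
    {"xyz": [0, 0, 0], "angular": [0, 0, 0], "claw": 4.0},
    {"xyz": [0, 0, 0], "angular": [0, 0, 0], "claw": 4.0},
    {"xyz": [0, 0, 0], "angular": [0, 0, 0], "claw": 4.0},
  ],
  force=30,
)

```text
t: 4.85
eef_pos: [0.5773, -0.2516, 0.0866]
ee_rot: [2.841, -0.0, -1.458]
force: [-0.8, -0.1, -0.1]
width: 0.0439
gripper_force: 0.0
```

```bash
python3 - <<'E'
from h import *
w=grab('wrist','w4');a=grab('scene','s4');b=grab('side','d4')
c=lambda im,u,v:cv2.resize(im[v:v+75,u:u+99],(396,300),interpolation=cv2.INTER_CUBIC)
W=cv2.resize(w['color'],(400,300),interpolation=cv2.INTER_AREA)
cv2.imwrite('pics/c4.png',np.vstack([np.hstack([W,c(a['color'],120,140)]),np.hstack([cv2.resize(w['color'][180:330,156:356],(400,300)),c(b['color'],235,90)])]))
s=monitor.get_state();print(s['eef_pos'],s['ee_rot'],s['force'],s['width'])
E
```

```text
[ 0.57702807 -0.25162123  0.08636675] [ 2.84018704e+00 -4.13443146e-05 -1.45773468e+00] [-0.18943179  0.24801212  0.10561334] 0.040823417963299885
```

View pics/c4.png

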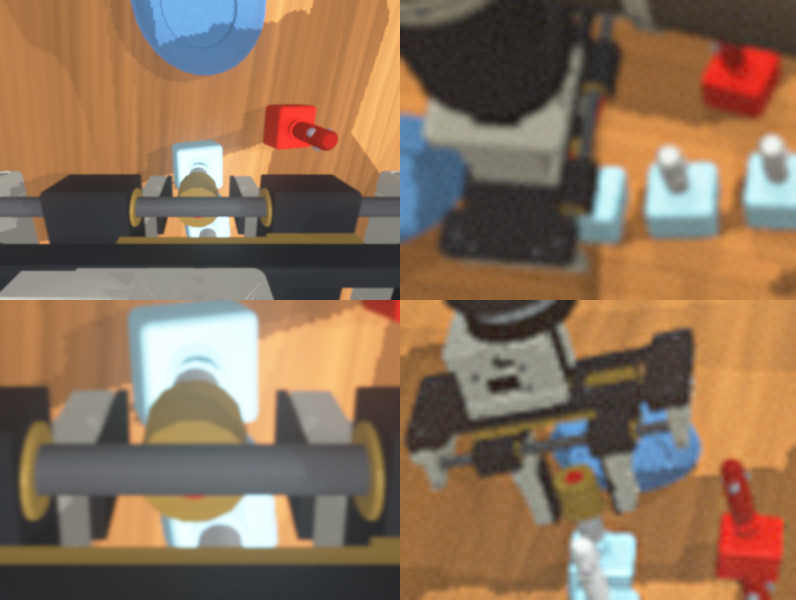

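Side view (bottom-right): the fingers straddle the cap, aligned with its lean. Wrist view: the cap centre (195,450) sits about 1.7 mm toward image left (tool -y) of the pad midline. I'll centre on it and then close.

Request:
servo_tool(
  targets=[
    {"xyz": [0, -0.15, 0], "angular": [0, 0, 0], "claw": 4.0},
    {"xyz": [0, 0, 0], "angular": [0, 0, 0], "claw": 2.6},
    {"xyz": [0, 0, 0], "angular": [0, 0, 0], "claw": 2.6},
    {"xyz": [0, 0, 0], "angular": [0, 0, 0], "claw": 2.6},
    {"xyz": [0, 0, 0], "angular": [0, 0, 0], "claw": 2.6},
    {"xyz": [0, 0, 0], "angular": [0, 0, 0], "claw": 2.6},
  ],
  force=45,
)

```text
t: 5.6
eef_pos: [0.5786, -0.2515, 0.0857]
ee_rot: [2.84, -0.0, -1.458]
force: [2.0, -0.4, -1.6]
width: 0.0294
gripper_force: 45.0
```

Request:
servo_tool(
  targets=[
    {"xyz": [0, 0, -0.15], "angular": [0, 0, 0], "claw": 2.6},
    {"xyz": [0, 0, -0.15], "angular": [0, 0, 0], "claw": 2.6},
    {"xyz": [0, 0, -0.2], "angular": [0, 0, 0], "claw": 2.6},
    {"xyz": [0, 0, -0.2], "angular": [0, 0, 0], "claw": 2.6},
    {"xyz": [0, 0, -0.3], "angular": [0, 0, 0], "claw": 2.6},
  ],
)

```text
t: 6.1
eef_pos: [0.5819, -0.2513, 0.0961]
ee_rot: [2.841, -0.001, -1.457]
force: [0.5, 0.1, -0.1]
width: 0.0296
gripper_force: 45.0
```

Request:
servo_tool(
  targets=[
    {"xyz": [0, 0, -0.5], "angular": [0, 0, 0], "claw": 2.6},
    {"xyz": [0, 0, -0.6], "angular": [0, 0, 0], "claw": 2.6},
    {"xyz": [0, 0, -0.7], "angular": [0, 0, 0], "claw": 2.6},
    {"xyz": [0, 0, -0.8], "angular": [0, 0, 0], "claw": 2.6},
    {"xyz": [0, 0, -1], "angular": [0, 0, 0], "claw": 2.6},
    {"xyz": [0, 0, -1], "angular": [0, 0, 0], "claw": 2.6},
    {"xyz": [0, 0, -1], "angular": [0, 0, 0], "claw": 2.6},
    {"xyz": [0, 0, -1], "angular": [0, 0, 0], "claw": 2.6},
    {"xyz": [0, 0, -0.5], "angular": [0, 0, 0], "claw": 2.6},
    {"xyz": [0, 0, 0], "angular": [0, 0, 0], "claw": 2.6},
  ],
)

```text
t: 7.1
eef_pos: [0.6029, -0.2488, 0.1639]
ee_rot: [2.841, -0.0, -1.458]
force: [-0.1, 0.2, -0.8]
width: 0.0292
gripper_force: 45.0
```

```bash
python3 - <<'E'
from h import *
w=grab('wrist','w5');b=grab('side','d5')
c=lambda im,u,v:cv2.resize(im[v:v+75,u:u+99],(396,300),interpolation=cv2.INTER_CUBIC)
b0=load('d1')['color'];a0=load('s1')['color']
o=cv2.resize(b0[250:300,215:281],(396,300),interpolation=cv2.INTER_CUBIC)
q=cv2.resize(load('w2')['color'][95:145,210:276],(396,300),interpolation=cv2.INTER_CUBIC)
cv2.imwrite('pics/c5.png',np.vstack([np.hstack([cv2.resize(w['color'][180:330,156:356],(396,300)),c(b['color'],235,70)]),np.hstack([q,o])]))
s=monitor.get_state();print(s['eef_pos'],s['ee_rot'],s['force'],s['width'],s['gripper_force'])
E
```

```text
[ 0.6020676 -0.2486856  0.1627831] [ 2.83954619e+00  3.37545181e-04 -1.45798250e+00] [ 0.14050481 -0.03810886 -1.18155544] 0.02929512757594066 44.999802514503244
```

View pics/c5.png

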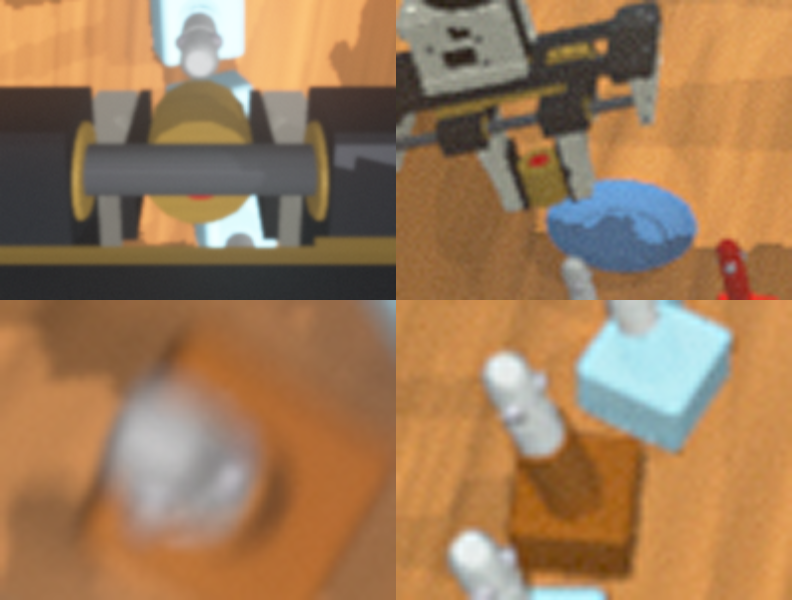

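The cap came off and is held between the pads (side view, red dot at (540,160)); the clear stem is bare. Amber stud top: side crop (505,372), wrist crop about (155,440).

```bash
python3 - <<'E'
from h import *
s=monitor.get_state();R=Ro.from_euler('xyz',s['ee_rot']).as_matrix();p=np.array(s['eef_pos'])
d=load('d5');o,r=ray(d,270.6,109.6)
for zz in(-.008,-.011,-.014):  # tool z of cap top; intersect
    n=R[:,2];k=((p+n*zz-o)@n)/(r@n);print('z',zz,'cap top in tool mm',((R.T@(o+r*k-p))*1e3).round(1))
# intersect with plane tool y=0
n=R[:,1];k=((p-o)@n)/(r@n);print('y0',((R.T@(o+r*k-p))*1e3).round(1))
a=load('s1');b=load('d1');w=load('w2')
for pw in((234.6,118.7),(236.5,118)):
    P=[(a,335.1,207.6),(b,232.75,261.25),(w,*pw)];X=tri(P);print(X.round(4),[(proj(q,X)-(u,v)).round(1) for q,u,v in P])
X=np.array([.5828,.1938,.0982]);print([(proj(q,X)-(u,v)).round(1) for q,u,v in P])
az=.115
# target: cap rim 20mm above stud top on axis; cap top = TCP+.011d => rim=TCP-.017d
T=X+(.017+.030)*axis(az);print('target',T);plan(T,tool(az),18);plan(T,tool(az),14)
E
```

```text
z -0.008 cap top in tool mm [ 3.2  1.2 -8. ]
z -0.011 cap top in tool mm [ -1.6   2.6 -11. ]
z -0.014 cap top in tool mm [ -6.3   4.  -14. ]
y0 [ 7.3  0.  -5.4]
[0.5826 0.1935 0.0979] [array([-0.7,  0.4]), array([-0.6, -0.4]), array([0.9, 3.5])]
[0.5822 0.193  0.0975] [array([-0.9,  0.3]), array([-0.4, -0.5]), array([-0.3,  3.9])]
[array([-0.5,  0.4]), array([-0.8, -0.4]), array([-1.4,  4.3])]
target [0.59659771 0.19539377 0.14310081]
N 18 xyz cm [-2.45 -0.27  0.03] ang deg [ 0.01  0.   -0.01] | straight tool shift cm [-44.19  -4.84   0.57] mid [ 0.599 -0.002  0.152] minz 0.143
N 14 xyz cm [-3.16 -0.35  0.04] ang deg [ 0.01  0.   -0.01] | straight tool shift cm [-44.19  -4.84   0.57] mid [0.599 0.005 0.152] minz 0.143
```

Request:
servo_tool(
  targets=[
    {"xyz": [-1.2, -0.13, 0], "angular": [0, 0, 0], "claw": 2.6},
    {"xyz": [-2.46, -0.27, 0.03], "angular": [0, 0, 0], "claw": 2.6},
    {"xyz": [-2.46, -0.27, 0.03], "angular": [0, 0, 0], "claw": 2.6},
    {"xyz": [-2.46, -0.27, 0.03], "angular": [0, 0, 0], "claw": 2.6},
    {"xyz": [-2.46, -0.27, 0.03], "angular": [0, 0, 0], "claw": 2.6},
    {"xyz": [-2.46, -0.27, 0.03], "angular": [0, 0, 0], "claw": 2.6},
    {"xyz": [-2.46, -0.27, 0.03], "angular": [0, 0, 0], "claw": 2.6},
    {"xyz": [-2.46, -0.27, 0.03], "angular": [0, 0, 0], "claw": 2.6},
    {"xyz": [-2.46, -0.27, 0.03], "angular": [0, 0, 0], "claw": 2.6},
    {"xyz": [-2.46, -0.27, 0.03], "angular": [0, 0, 0], "claw": 2.6},
    {"xyz": [-2.46, -0.27, 0.03], "angular": [0, 0, 0], "claw": 2.6},
    {"xyz": [-2.46, -0.27, 0.03], "angular": [0, 0, 0], "claw": 2.6},
    {"xyz": [-2.46, -0.27, 0.03], "angular": [0, 0, 0], "claw": 2.6},
    {"xyz": [-2.46, -0.27, 0.03], "angular": [0, 0, 0], "claw": 2.6},
    {"xyz": [-2.46, -0.27, 0.03], "angular": [0, 0, 0], "claw": 2.6},
    {"xyz": [-2.46, -0.27, 0.03], "angular": [0, 0, 0], "claw": 2.6},
    {"xyz": [-2.46, -0.27, 0.03], "angular": [0, 0, 0], "claw": 2.6},
    {"xyz": [-2.46, -0.27, 0.03], "angular": [0, 0, 0], "claw": 2.6},
    {"xyz": [-1.2, -0.12, 0.06], "angular": [0, 0, 0], "claw": 2.6},
    {"xyz": [0, 0, 0], "angular": [0, 0, 0], "claw": 2.6},
  ],
)

```text
t: 9.2
eef_pos: [0.5959, 0.1974, 0.1426]
ee_rot: [2.839, -0.0, -1.456]
force: [-0.9, 0.1, -0.2]
width: 0.0296
gripper_force: 45.0
```

```bash
python3 - <<'E'
from h import *
w=grab('wrist','w6');a=grab('scene','s6');b=grab('side','d6')
c=lambda im,u,v:cv2.resize(im[v:v+75,u:u+99],(396,300),interpolation=cv2.INTER_CUBIC)
cv2.imwrite('pics/c6.png',np.vstack([np.hstack([cv2.resize(w['color'][180:330,156:356],(396,300)),c(a['color'],290,160)]),np.hstack([cv2.resize(w['color'],(396,300)),c(b['color'],190,215)])]))
s=monitor.get_state();print(s['eef_pos'],s['ee_rot'],s['force'],s['moment'],s['width'],s['gripper_force'])
E
```

```text
[0.59636507 0.19512674 0.1430836 ] [ 2.83928795e+00 -3.41558354e-04 -1.45788576e+00] [-0.32179143  0.48263326  0.74984378] [ 0.15697535 -1.10088443  0.03911821] 0.029373197664231045 44.99978249921696
```

View pics/c6.png

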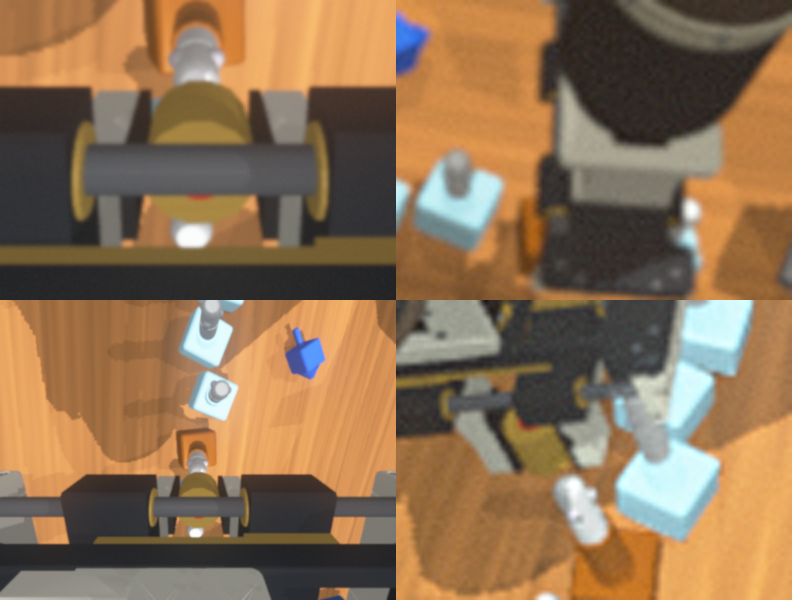

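```bash
python3 - <<'E'
from h import *
s=monitor.get_state();R=Ro.from_euler('xyz',s['ee_rot']).as_matrix();p=np.array(s['eef_pos'])
w=load('w6');b=load('d6')
W=lambda X:((proj(w,X)-(156,180))*1.98).round(0); B=lambda X:((proj(b,X)-(190,215))*4+(396,300)).round(0)
for z in(-.011,.017,.03,.047,.06,.075,.09): print('tool z',z,'wrist',W(p+R[:,2]*z),'side',B(p+R[:,2]*z))
for y in(-.015,.015): print('rim edge y',y,W(p+R@[0,y,.017]),B(p+R@[0,y,.017]))
# stud top measured in new side image
n=R[:,2]
for pix in((568,486),):
    u=190+(pix[0]-396+.5)/4-.5;v=215+(pix[1]-300+.5)/4-.5
    for X0 in(.045,.047,.049):
        o,r=ray(b,u,v);k=((p+n*X0-o)@n)/(r@n);print(X0,((R.T@(o+r*k-p))*1e3).round(1))
im=b['color'][262:292,222:252]
cv2.imwrite('pics/c7.png',np.hstack([cv2.resize(b['color'][245:295,205:255],(400,400),interpolation=cv2.INTER_CUBIC),cv2.resize(w['color'][180:240,226:286],(400,400),interpolation=cv2.INTER_CUBIC)]))
E
```

```text
tool z -0.011 wrist [198. 166.] side [526. 414.]
tool z 0.017 wrist [198. 118.] side [545. 448.]
tool z 0.03 wrist [198. 101.] side [554. 463.]
tool z 0.047 wrist [198.  81.] side [565. 483.]
tool z 0.06 wrist [198.  69.] side [573. 498.]
tool z 0.075 wrist [199.  56.] side [582. 514.]
tool z 0.09 wrist [199.  45.] side [591. 530.]
rim edge y -0.015 [148. 118.] [518. 450.]
rim edge y 0.015 [249. 118.] [573. 446.]
0.045 [-2.6  2.2 45. ]
0.047 [-1.1  1.2 47. ]
0.049 [ 0.5  0.2 49. ]
```

View pics/c7.png

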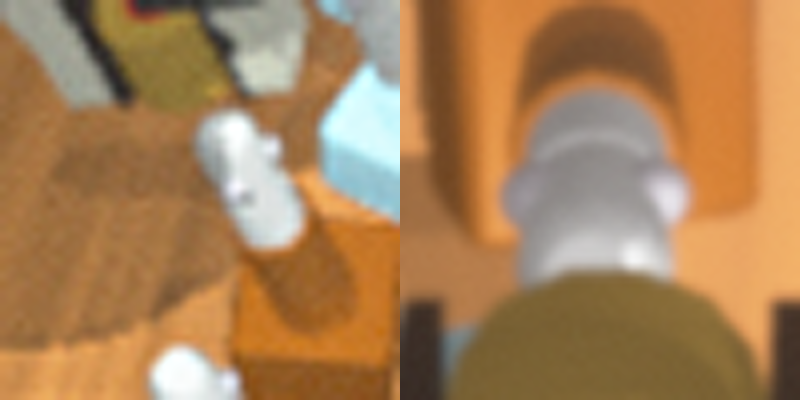

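Left: the stud top (215,130) sits right under the cap. Right: the stem centre is at column about 597 and the cap at 605, so about 0.8 mm off in tool -y. I'll correct that, then move down the axis.

Request:
servo_tool(
  targets=[
    {"xyz": [0, -0.08, 0.3], "angular": [0, 0, 0], "claw": 2.6},
    {"xyz": [0, 0, 0.5], "angular": [0, 0, 0], "claw": 2.6},
    {"xyz": [0, 0, 0.5], "angular": [0, 0, 0], "claw": 2.6},
    {"xyz": [0, 0, 0.5], "angular": [0, 0, 0], "claw": 2.6},
    {"xyz": [0, 0, 0.5], "angular": [0, 0, 0], "claw": 2.6},
    {"xyz": [0, 0, 0.4], "angular": [0, 0, 0], "claw": 2.6},
    {"xyz": [0, 0, 0.3], "angular": [0, 0, 0], "claw": 2.6},
    {"xyz": [0, 0, 0.3], "angular": [0, 0, 0], "claw": 2.6},
    {"xyz": [0, 0, 0.2], "angular": [0, 0, 0], "claw": 2.6},
    {"xyz": [0, 0, 0], "angular": [0, 0, 0], "claw": 2.6},
  ],
)

```text
t: 10.35
eef_pos: [0.5869, 0.1945, 0.1093]
ee_rot: [2.84, -0.0, -1.458]
force: [1.0, -0.1, 0.5]
width: 0.0294
gripper_force: 45.0
```

Request:
servo_tool(
  targets=[
    {"xyz": [0, 0, 0.2], "angular": [0, 0, 0], "claw": 2.6},
    {"xyz": [0, 0, 0.2], "angular": [0, 0, 0], "claw": 2.6},
    {"xyz": [0, 0, 0.2], "angular": [0, 0, 0], "claw": 2.6},
    {"xyz": [0, 0, 0.1], "angular": [0, 0, 0], "claw": 2.6},
    {"xyz": [0, 0, 0], "angular": [0, 0, 0], "claw": 2.6},
  ],
)

```text
t: 10.85
eef_pos: [0.5852, 0.1942, 0.1031]
ee_rot: [2.84, -0.0, -1.458]
force: [0.6, -0.6, 1.3]
width: 0.0296
gripper_force: 45.0
```

Request:
servo_tool(
  targets=[
    {"xyz": [0, 0, 0.2], "angular": [0, 0, 0], "claw": 2.6},
    {"xyz": [0, 0, 0.1], "angular": [0, 0, 0], "claw": 2.6},
    {"xyz": [0, 0, 0], "angular": [0, 0, 0], "claw": 2.6},
  ],
)

```text
t: 11.15
eef_pos: [0.5842, 0.1941, 0.1]
ee_rot: [2.84, -0.0, -1.458]
force: [1.5, -0.5, 2.6]
width: 0.0293
gripper_force: 45.0
```

Request:
servo_tool(
  targets=[
    {"xyz": [0, 0, 0.1], "angular": [0, 0, 0], "claw": 2.6},
    {"xyz": [0, 0, 0.1], "angular": [0, 0, 0], "claw": 2.6},
    {"xyz": [0, 0, 0], "angular": [0, 0, 0], "claw": 2.6},
  ],
)

```text
t: 11.45
eef_pos: [0.5836, 0.1941, 0.098]
ee_rot: [2.84, -0.0, -1.458]
force: [1.1, -0.5, 1.4]
width: 0.0299
gripper_force: 45.0
```

Request:
servo_tool(
  targets=[
    {"xyz": [0, 0, 0.1], "angular": [0, 0, 0], "claw": 2.6},
    {"xyz": [0, 0, 0.1], "angular": [0, 0, 0], "claw": 2.6},
    {"xyz": [0, 0, 0], "angular": [0, 0, 0], "claw": 2.6},
  ],
)

```text
t: 11.75
eef_pos: [0.5832, 0.194, 0.0965]
ee_rot: [2.84, -0.0, -1.458]
force: [0.9, -1.6, 4.0]
width: 0.0294
gripper_force: 45.0
```

Request:
servo_tool(
  targets=[
    {"xyz": [0, 0, 0.1], "angular": [0, 0, 0], "claw": 2.6},
    {"xyz": [0, 0, 0.1], "angular": [0, 0, 0], "claw": 2.6},
    {"xyz": [0, 0, 0], "angular": [0, 0, 0], "claw": 2.6},
  ],
)

```text
t: 12.05
eef_pos: [0.5832, 0.1942, 0.0952]
ee_rot: [2.842, 0.0, -1.457]
force: [2.6, -1.2, 6.0]
width: 0.0296
gripper_force: 45.0
```

Request:
servo_tool(
  targets=[
    {"xyz": [0, 0, 0.1], "angular": [0, 0, 0], "claw": 2.6},
    {"xyz": [0, 0, 0.1], "angular": [0, 0, 0], "claw": 2.6},
    {"xyz": [0, 0, 0], "angular": [0, 0, 0], "claw": 2.6},
  ],
)

```text
t: 12.35
eef_pos: [0.5814, 0.194, 0.0919]
ee_rot: [2.839, 0.0, -1.458]
force: [0.8, -0.8, -0.7]
width: 0.0297
gripper_force: 45.0
```

Request:
servo_tool(
  targets=[
    {"xyz": [0, 0, 0.1], "angular": [0, 0, 0], "claw": 2.6},
    {"xyz": [0, 0, 0.1], "angular": [0, 0, 0], "claw": 2.6},
    {"xyz": [0, 0, 0], "angular": [0, 0, 0], "claw": 2.6},
  ],
)

```text
t: 12.65
eef_pos: [0.5803, 0.1936, 0.0893]
ee_rot: [2.838, -0.0, -1.458]
force: [0.8, -0.6, -6.5]
width: 0.0293
gripper_force: 45.0
```

Request:
servo_tool(
  targets=[
    {"xyz": [0, 0, 0.1], "angular": [0, 0, 0], "claw": 2.6},
    {"xyz": [0, 0, 0.1], "angular": [0, 0, 0], "claw": 2.6},
    {"xyz": [0, 0, 0], "angular": [0, 0, 0], "claw": 2.6},
  ],
)

```text
t: 12.95
eef_pos: [0.5805, 0.1938, 0.0884]
ee_rot: [2.84, -0.0, -1.458]
force: [0.5, -0.5, -4.0]
width: 0.0294
gripper_force: 45.0
```

Request:
servo_tool(
  targets=[
    {"xyz": [0, 0, 0.1], "angular": [0, 0, 0], "claw": 2.6},
    {"xyz": [0, 0, 0.1], "angular": [0, 0, 0], "claw": 2.6},
    {"xyz": [0, 0, 0], "angular": [0, 0, 0], "claw": 2.6},
  ],
)

```text
t: 13.25
eef_pos: [0.5803, 0.1939, 0.0873]
ee_rot: [2.841, 0.0, -1.458]
force: [0.8, -0.6, 1.4]
width: 0.0295
gripper_force: 45.0
```

Request:
servo_tool(
  targets=[
    {"xyz": [0, 0, 0.05], "angular": [0, 0, 0], "claw": 2.6},
    {"xyz": [0, 0, 0], "angular": [0, 0, 0], "claw": 2.6},
  ],
)

```text
t: 13.45
eef_pos: [0.5804, 0.1939, 0.0872]
ee_rot: [2.841, 0.0, -1.457]
force: [0.1, -0.7, 5.6]
width: 0.0293
gripper_force: 45.0
```

Request:
servo_tool(
  targets=[
    {"xyz": [0, 0, 0.07], "angular": [0, 0, 0], "claw": 2.6},
    {"xyz": [0, 0, 0], "angular": [0, 0, 0], "claw": 2.6},
  ],
)

```text
t: 13.65
eef_pos: [0.5806, 0.1939, 0.0871]
ee_rot: [2.842, 0.0, -1.457]
force: [0.8, 0.2, 8.4]
width: 0.0295
gripper_force: 45.0
```

Request:
servo_tool(
  targets=[
    {"xyz": [0, 0, 0.05], "angular": [0, 0, 0], "claw": 2.6},
    {"xyz": [0, 0, 0], "angular": [0, 0, 0], "claw": 2.6},
  ],
)

```text
t: 13.85
eef_pos: [0.5806, 0.194, 0.0871]
ee_rot: [2.843, 0.0, -1.457]
force: [0.1, -0.2, 10.5]
width: 0.0298
gripper_force: 45.0
```

Request:
servo_tool(
  targets=[
    {"xyz": [0, 0, -0.2], "angular": [0, 0, 0], "claw": 2.6},
    {"xyz": [0, 0, 0], "angular": [0, 0, 0], "claw": 5.0},
    {"xyz": [0, 0, 0], "angular": [0, 0, 0], "claw": 6.0},
    {"xyz": [0, 0, 0], "angular": [0, 0, 0], "claw": 6.0},
    {"xyz": [0, 0, 0], "angular": [0, 0, 0], "claw": 6.0},
    {"xyz": [0, 0, -0.5], "angular": [0, 0, 0], "claw": 6.0},
    {"xyz": [0, 0, -1], "angular": [0, 0, 0], "claw": 6.0},
    {"xyz": [0, 0, -2], "angular": [0, 0, 0], "claw": 6.0},
    {"xyz": [0, 0, -2], "angular": [0, 0, 0], "claw": 6.0},
    {"xyz": [0, 0, -2], "angular": [0, 0, 0], "claw": 6.0},
    {"xyz": [0, 0, -2], "angular": [0, 0, 0], "claw": 6.0},
    {"xyz": [0, 4, 0], "angular": [0, 0, 0], "claw": 6.0},
    {"xyz": [0, 4, 0], "angular": [0, 0, 0], "claw": 6.0},
    {"xyz": [0, 4, 0], "angular": [0, 0, 0], "claw": 6.0},
    {"xyz": [0, 4, 0], "angular": [0, 0, 0], "claw": 6.0},
    {"xyz": [0, 0, 0], "angular": [0, 0, 0], "claw": 6.0},
    {"xyz": [0, 0, 0], "angular": [0, 0, 0], "claw": 6.0},
  ],
)

```text
t: 15.55
eef_pos: [0.4564, 0.1799, 0.2271]
ee_rot: [2.843, 0.002, -1.457]
force: [0.1, 0.8, -0.4]
width: 0.0597
gripper_force: 0.0
```

```bash
python3 - <<'E'
from h import *
a=grab('scene','s8');b=grab('side','d8');a0=load('s1');b0=load('d1')
c=lambda im,u,v:cv2.resize(im[v:v+50,u:u+66],(396,300),interpolation=cv2.INTER_CUBIC)
cv2.imwrite('pics/c8.png',np.vstack([np.hstack([c(a['color'],310,190),c(b['color'],215,250)]),np.hstack([cv2.resize(a['color'],(396,300)),cv2.resize(b['color'],(396,300))])]))
E
```

```text
(no output)
```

View pics/c8.png

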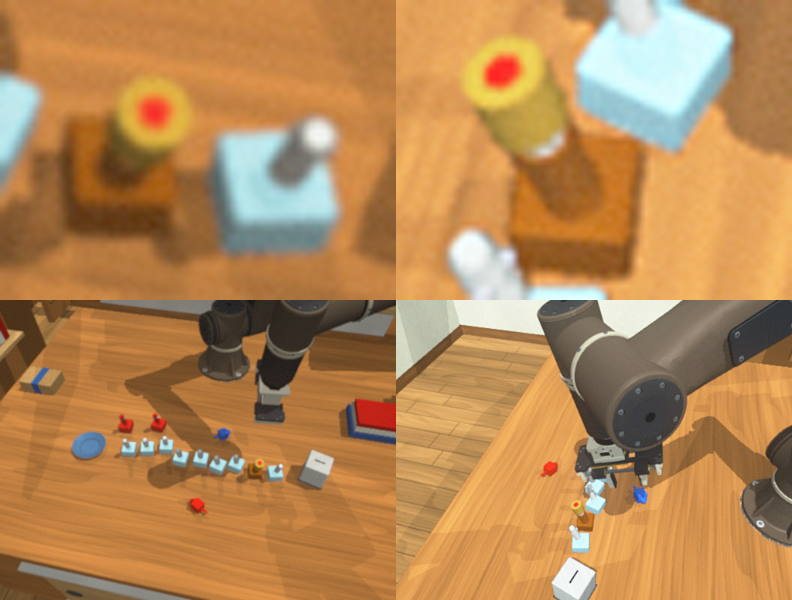

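The cap sits on the amber stem along its lean (scene crop (154,112), side crop (502,70)). Its top is about where the bare stud top was, which fits a seated cap after a short telescoping. The sleeve edge is still at (548,152), and the bystanders haven't moved. Handing in.

```bash
python3 -c "
from station import order
print(order.job_done())"
```

```text
the job is handed in; nothing more can be done
None
```

I pulled the cap off the clear holder, clicked it home on the amber shamash stem with a peak reading of about 10.5 N, let go, and handed the job in at about 15.6 s; no verdict came back.

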